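Ready the dust-off box for a found toy boat

ROBOT

A 7-joint arm with a two-finger parallel gripper is mounted at the origin on the work surface. World frame = base frame: x ahead of the robot, y to its left, z up, the work surface at z = 0. Lengths are in m, angles in rad, forces in N, time in s.
With the tool pointing down it reaches from about 0.35 to 0.9 m from the base axis. Payload 8.1 kg.
Tool frame: the origin (TCP) lies between the finger pads; the fingertips stand robot.tips_ahead ahead of it and the grasp point (between the pads) lies 6 mm ahead of it (robot.tips_ahead is the distance from the TCP to the fingertips, in m); z points along the fingers, y is the line along which they close (so a half turn about z gives the same grasp; the last joint's range is limited). The gripper opens to 92 mm and grips with 3 to 60 N. Pads are 19 mm wide; open, the fingers measure 130 mm over their backs; the gripper's body (75 mm by 190 mm) begins 47 mm behind the grasp point.
Start: joints at [1.028, 0.434, 0.025, 1.573, -0.012, 1.134, -0.075], TCP at [0.266, -0.566, 0.252] pointing down, gripper open.
Joint ranges: [-2.62, 2.62], [-0.44, 2.09], [-1.27, 1.32], [0.08, 2.57], [-1.32, 4.46], [0.12, 2], [-2.74, 2.74]. Speed limits (rad/s): [2.22, 2.22, 3.01, 3.01, 3.14, 3.14, 3.14].

INTERFACE

Orientations are given as a 3x3 rotation matrix whose columns are the frame's x, y, z axes.
In Python, from bench import monitor, snapshot, calibration, hand_in, robot gives the robot as it stands. The module is installed in compiled form; this text tells all that it offers.
- The arm moves only by the tool arm_command, never from a script. Its argument "plan" is a list of rows, each an object of numbers: "x", "y", "z": the shift along the tool's x, y, z in units of 40 mm (1.0 is 40 mm); "wx", "wy", "wz": the turn, a rotation vector about the tool's x, y, z in units of 5 degrees (1.0 is 5 degrees); "gripper": the closure, from -1 (fully open) to 1 (shut). A call has 1 to 8 rows; each row is the pose to reach, as a shift and turn from the pose commanded when the call began, along the tool's axes at that moment; what a row does not reach only later rows make up. A row lasts 1/8 s, in which the tool goes at most 62.5 mm and 10.7 degrees, less where a joint would pass 70% of its speed; a pose out of reach is approached as far as the arm can. A call with a gripper value outside its range is refused whole. The fingers move at their own pace and stop on an object; "grip_force" is the grip in N (left out, the last holds). Time passes only in rows, so rows that repeat a pose let the fingers close. It gives the time, the measured TCP pose, the force, the opening and the grip force at its end, in the units of the state.
- monitor.get_state(): the state, without advancing time (a new reading comes with each control period).
- snapshot(name): name is "side" or "top"; returns the picture (384x512x3 uint8, red, green, blue); there is no depth.
- calibration(name): a dict with "fx", "fy", "cx", "cy" (pixels), "xyz" and "orientation" of the camera in the world. Camera axes: x right, y up, looking along -z (the intrinsics and any distortion apply to the point x, -y, -z); pixel columns grow to the right and rows downward; lengths in m; the calibration is good to about 2 mm. A picture is of the moment at which its call begins. calibration takes no time and is no camera call.
- hand_in(): hands the job in; it is judged then, once.
The state is a dict: "time_s": time; "joint_pos": joint angles; "joint_vel": joint speeds; "effort": joint torques, N m; "ee_pos": TCP position; "eef_rot": TCP orientation; "ft_force": force on the tool from outside, world axes, zero at the start; "moment": the same for the moment, N m; "gripper_width": finger opening in m; "grip_force": force on a finger pad.
Only numpy, scipy, OpenCV 4.12 (cv2) and the standard library are available. Lean on these libraries where they do the work, as an engineer would, in place of code of your own. Each camera call takes 0.05 s, during which the arm holds its last target. There are 200 camera calls.

TASK

A lost toy boat is to be brushed clean in the dust-off box: lift the box's lid and leave it propped open on its notched stay, set the boat hull down inside the box, upright and flat on the mat (do not drop it), and turn the butterfly valve on the suction pipe to half open, its lever at 45 degrees to the pipe. Leave the other things on the bench where they lie.

Things in the scene. Friction and masses are not known exactly. Their poses are not given: they have to be found in the camera images.
- box_bed (a point): Centre of the mat on the inner floor of the fixed plywood dust-off box: outside 230 mm deep (x), 300 wide (y), 90 high, walls 12, inside 206 x 276 mm; the mat lies 15 mm above the worktop. Axes: x from its front (robot side) to its back, y to its left, z up. Lidded at the start; a 63 mm suction pipe (axis 48 mm up) leaves its right side, a metal stay is pivoted outside its left side.
- lid_hinge (a point): Middle of the lid's hinge line, which runs along the box's y axis on top of its back wall, 115 mm behind box_bed, 90 mm above the worktop. Axes as box_bed.
- lid_pull (a point): Grip point of the lid's dark wooden pull, a block 32 mm wide (along the hinge) and 18 thick that stands out 45 mm from the middle of the lid's front edge: at mid-thickness, 25 mm from the edge, 255 mm from the hinge line. It turns with the lid; shut, its axes are the box's and it is 100 mm above the worktop. The lid is plywood, 230 x 300 x 10 mm, 0.42 kg.
- lid (a joint): Lid angle, rad: 0 shut (as at the start), growing as it opens, stop at 1.48. It falls shut if let go before the stay catches. The stay is a flat notched bar that lies on a pin in the lid's left edge; as the lid rises it slides on the pin and at about 1.43 drops its notch over it by itself. Lifted to 1.45 or more and let down, the lid rests on the stay at about 1.40 (80 degrees).
- valve_stem (a point): Axis of the butterfly valve's stem, at the lever's height (113 mm above the worktop), over the pipe, 250 mm to the right of box_bed and 35 mm behind it in the box's axes. The lever turns about the vertical through this point, over a steel quadrant with seven holes 15 degrees apart. Axes as box_bed; the pipe here runs along y.
- valve_grip (a point): Centre of the black plastic grip on the valve's lever: 70 mm long along the lever, 18 mm wide, 22 mm high, 115 mm out from the stem. Its -x axis points along the lever, outward from the stem; it turns with the lever.
- valve (a joint): Turn of the valve's lever, rad: 0 shut, lever square to the pipe, pointing to the box's front (-x); 1.571 fully open, lever along the pipe, pointing away from the box (-y); it grows anticlockwise seen from above. It stays where it is left (friction 0.25 Nm). It starts between 0 and 0.45.
- boat_mid (a point): Middle of the toy boat, a solid wooden hull 133 mm long, 56 wide and 46 high, 0.17 kg, loose on the worktop; half-way up, 23 mm above its flat bottom. Axes: x to the bow (68 mm ahead; the square stern is 65 mm behind), z up. Its sides are upright and 56 mm apart from 40 mm behind to 25 mm ahead of this point.
- protractor_mid (a point): Lost orange protractor, 150 x 85 x 5 mm, lying flat. Leave alone.
- keydisc_mid (a point): Lost chrome key ring disc, 60 mm across and 6 mm thick with a wire ring on one side. Leave alone.
- whistle_mid (a point): Lost carved pine whistle, 110 x 26 x 24 mm. Leave alone.
- brush_mid (a point): Bench brush, 240 mm long, 45 mm wide, left of the box. Leave alone.
- sandblock_mid (a point): Cork sanding block, 110 x 60 x 35 mm. Leave alone.
There are look-alikes about, which are no part of the job. Leave any green look-alike of the part that bears boat_mid alone.

How it is judged:
At the end, for the whole second after the job is handed in: The lid rests on its stay (lid angle above 1.30 rad, still), the boat stands upright and flat on the mat inside the box (its middle inside the walls, 18 to 28 mm above the mat, tilted under 0.1 rad, still), and the valve lever is at 45 degrees within 6 degrees (0.68 to 0.89 rad), still (value of joint lid above 1.3 rad and velocity of joint lid between -0.05 and 0.05 rad/s and x of boat_mid in the frame of box_bed between -0.103 and 0.103 m and y of boat_mid in the frame of box_bed between -0.138 and 0.138 m and z of boat_mid in the frame of box_bed between 0.018 and 0.028 m and angle between boat_mid's own z axis and vertical below 0.1 rad and linear speed of boat below 0.02 m/s and value of joint valve between 0.68 and 0.89 rad and velocity of joint valve below 0.05 rad/s); the robot touches nothing.
It fails at once if the boat is dropped or thrown: it moves faster than 0.7 m/s while no finger touches it (a fall of about 25 mm) (linear speed of boat above 0.7 m/s and contact force between the fingers and boat below 0.01 N).
It fails at once if one of the other loose things is moved more than 30 mm (distance of any of protractor_mid, keydisc_mid, whistle_mid, brush_mid, sandblock_mid from where it was at the start of the episode above 0.03 m).
It also fails if it takes over 72 s, if anything falls off the work surface, if the arm or the gripper's body presses on something with over 40 N, if the wrist force passes 120 N, or if a joint passes its speed limit or range.

## Working session

There is one attempt and no reset: what is moved stays moved. The work goes in short steps, Python scripts to look and compute and a tool call to move; the robot and the scene stay as the last step left them, time stands still between calls to the robot, and variables do not carry over. Pictures are saved under pics/ and viewed, at most 10 in all, crops included, and the job is handed in when it is done.

Besides the shell and the picture viewer there is one more tool, called by a JSON object that holds its "method" and its "body". arm_command: Moves the arm, as the interface text tells. Its arguments: {"type":"object","properties":{"plan":{"type":"array"},"grip_force":{"type":"number"}},"required":["plan"]}

```bash
mkdir -p pics
cat > h.py <<'E'
import numpy as np, cv2
from bench import monitor, snapshot, calibration, hand_in, robot
def ray(n,u,v):
    c=calibration(n); R=np.array(c["orientation"]); 
    if R.shape!=(3,3): print(R)
    d=R@np.array([(u-c["cx"])/c["fx"],-(v-c["cy"])/c["fy"],-1]); return np.array(c["xyz"]),d
def onz(n,u,v,z):
    o,d=ray(n,u,v); return o+d*(z-o[2])/d[2]
def px(n,p):
    c=calibration(n); q=np.array(c["orientation"]).T@(np.array(p)-c["xyz"])
    return c["cx"]+c["fx"]*q[0]/-q[2], c["cy"]+c["fy"]*q[1]/q[2]
def save(n,f):
    im=snapshot(n); cv2.imwrite("pics/"+f,im[:,:,::-1]); return im
def st():
    s=monitor.get_state(); print({k:np.round(s[k],3).tolist() for k in("time_s","ee_pos","eef_rot","ft_force","gripper_width","grip_force","joint_pos")}); return s
E
python3 - <<'E'
from h import *
a=save("top","t0.png");b=save("side","s0.png")
cv2.imwrite("pics/t0b.png",cv2.resize(a[:,:,::-1],(800,600),interpolation=cv2.INTER_CUBIC))
cv2.imwrite("pics/s0b.png",cv2.resize(b[:,:,::-1],(800,600),interpolation=cv2.INTER_CUBIC))
for n in("top","side"):print(calibration(n))
print(robot.tips_ahead);st()
E
```

```text
{'fx': 350.65473476344044, 'fy': 350.65473476344044, 'cx': 250.50375235867085, 'cy': 191.56465448928114, 'xyz': array([0.27150012, 0.05101617, 1.13173688]), 'orientation': array([[-0.02411183,  0.98059674, -0.19454729],
       [-0.99965705, -0.02563863, -0.0053334 ],
       [-0.01021784,  0.19435198,  0.98087864]])}
{'fx': 473.32086669451445, 'fy': 473.32086669451445, 'cx': 261.2243165130987, 'cy': 199.37283978441408, 'xyz': array([0.78975716, 1.09904981, 0.9148359 ]), 'orientation': array([[-0.95882531, -0.15612663,  0.23723092],
       [ 0.28360128, -0.57043493,  0.77082702],
       [ 0.01497818,  0.80636745,  0.59122516]])}
0.025
{'time_s': 0.1, 'ee_pos': [0.266, -0.565, 0.251], 'eef_rot': [[0.905, 0.426, -0.001], [0.426, -0.905, 0.001], [-0.0, -0.001, -1.0]], 'ft_force': [0.023, 0.622, 0.169], 'gripper_width': 0.092, 'grip_force': 0.0, 'joint_pos': [1.028, 0.435, 0.025, 1.574, -0.012, 1.134, -0.075]}
```

View pics/t0b.png

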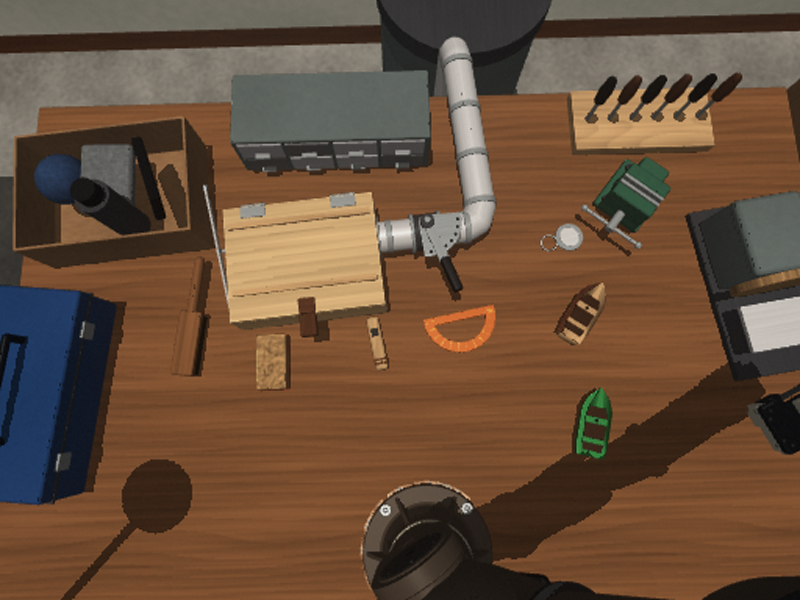

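View pics/s0b.png

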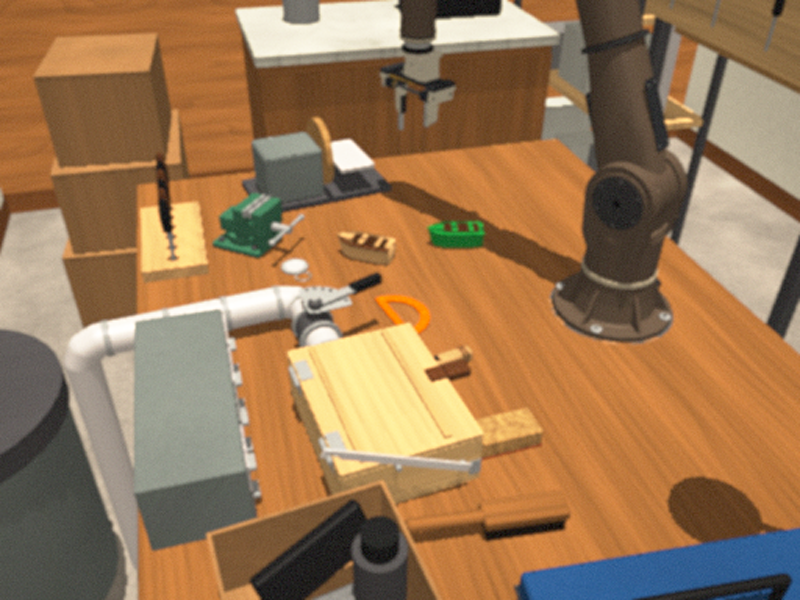

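The top view shows: pull at (308,317), lid corners about (222,208), (372,193), (387,292) and (230,322), stem (427,219), grip (440–460, 258–292), wooden boat (568,340)–(604,285), and the green look-alike at (594,424). All are in 800-px coordinates. I'll turn these into positions.

Run:
```python
from h import *
T=lambda u,v,z:onz("top",u*.64,v*.64,z)
S=lambda u,v,z:onz("side",u*.64,v*.64,z)
for n,f,u,v,z in [("BL",T,222,208,.1),("BR",T,372,193,.1),("FR",T,387,292,.1),("FL",T,230,322,.1),("pullA",T,300,298,.109),("pullB",T,314,297,.109),("pullC",T,317,335,.109),("pullD",T,303,338,.109),
 ("stem",T,427,219,.12),("gripin",T,442,260,.12),("gripout",T,458,290,.12),("bow",T,604,285,.046),("sternL",T,558,338,.046),("sternR",T,578,345,.046),
 ("sBL",S,288,350,.1),("sBR",S,405,325,.1),("sFR",S,480,435,.1),("sstem",S,313,298,.12),("sgripout",S,381,277,.12),("sgripin",S,352,290,.12),("sbow",S,340,234,.046),("sstern",S,395,242,.046)]:
    print(n,np.round(f(u,v,z),3))
im=cv2.imread("pics/t0.png")
cv2.imwrite("pics/c1.png",cv2.resize(im[110:230,130:400],None,fx=2.95,fy=2.95,interpolation=cv2.INTER_CUBIC))
hsv=cv2.cvtColor(im,cv2.COLOR_BGR2HSV)
```

```text
BL [0.67 0.39 0.1 ]
BR [0.694 0.09  0.1  ]
FR [0.491 0.065 0.1  ]
FL [0.44  0.366 0.1  ]
pullA [0.481 0.231 0.109]
pullB [0.483 0.204 0.109]
pullC [0.41  0.198 0.109]
pullD [0.405 0.225 0.109]
stem [ 0.629 -0.016  0.12 ]
gripin [ 0.546 -0.042  0.12 ]
gripout [ 0.487 -0.069  0.12 ]
bow [ 0.505 -0.374  0.046]
sternL [ 0.4   -0.272  0.046]
sternR [ 0.385 -0.31   0.046]
sBL [0.696 0.09  0.1  ]
sBR [0.48  0.075 0.1  ]
sFR [0.447 0.37  0.1  ]
sstem [ 0.629 -0.025  0.12 ]
sgripout [ 0.49 -0.06  0.12]
sgripin [ 0.554 -0.031  0.12 ]
sbow [ 0.507 -0.366  0.046]
sstern [ 0.394 -0.298  0.046]
```

View pics/c1.png

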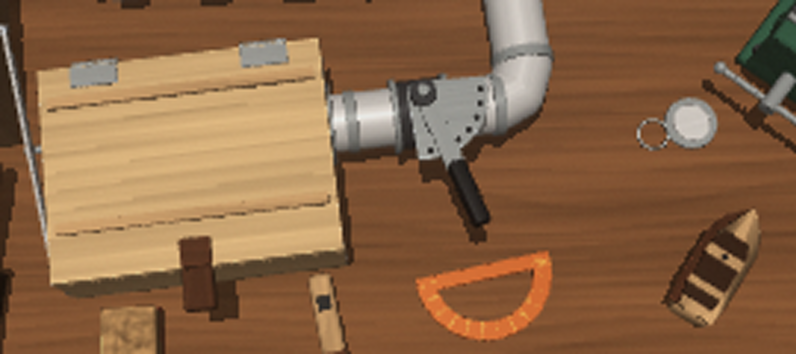

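The crop shows: lid corners (38,72), (319,38), (343,250) and (52,285); pull from (196,238) to (198,309); stem (424,93); grip (457,163)–(482,222). The boat's bow is at (756,211), its stern corners at (664,302) and (706,326).

Run:
```python
from h import *
def C(u,v,z):return onz("top",130+u/2.95-.3,110+v/2.95-.3,z)
P=[C(*p,.1) for p in((38,72),(319,38),(343,250),(52,285))]
print(np.round(P,3)); 
BL,BR,FR,FL=P
print([round(float(np.linalg.norm(a-b)),3) for a,b in((BL,BR),(BR,FR),(FR,FL),(FL,BL))])
y=(BL-BR+FL-FR);x=(BL-FL+BR-FR);print("yaw",np.arctan2(-y[0],y[1]),np.arctan2(x[1],x[0]))
yaw=.5*(np.arctan2(-y[0],y[1])+np.arctan2(x[1],x[0]))
c=np.mean(P,0);print("lid c",c)
X=np.array([np.cos(yaw),np.sin(yaw),0]);Y=np.array([-X[1],X[0],0])
bed=c.copy();bed[2]=.015
print("yaw",yaw,"bed",bed,"pull",c-X*.14,"stem",c+X*.035-Y*.25, "hinge",c+.115*X)
print("pull px",[C(u,v,.109) for u,v in((180,240),(211,237),(183,308),(213,306))])
s=C(424,93,.12);a=C(457,163,.124);b=C(482,222,.124);print("stem",s,a,b)
g=(a+b)/2-s; print("grip",(a+b)/2,np.linalg.norm(g[:2])); d=b-a;
for d in(b-a,g):
  print("valve",np.arctan2(d@-Y,d@-X))
# boat
bow=C(756,211,.046);l=C(664,302,.046);r=C(706,326,.046);m=(l+r)/2
d=bow-m;print("boat",m,bow,np.linalg.norm(d),np.arctan2(d[1],d[0]),"w",np.linalg.norm(l-r),"mid",m+d*65/133)
```

```text
[[0.667 0.388 0.1  ]
 [0.697 0.091 0.1  ]
 [0.468 0.07  0.1  ]
 [0.439 0.365 0.1  ]]
[0.298, 0.23, 0.296, 0.229]
yaw 0.09763695588067593 0.09347363170312253
lid c [0.5676984  0.22865619 0.1       ]
yaw 0.09555529379189923 bed [0.5676984  0.22865619 0.015     ] pull [0.42833707 0.21529879 0.1       ] stem [ 0.62639122 -0.01686398  0.1       ] hinge [0.68217378 0.23962833 0.1       ]
pull px [array([0.48055081, 0.23463278, 0.109     ]), array([0.48282277, 0.20329425, 0.109     ]), array([0.41129797, 0.23100988, 0.109     ]), array([0.4125434 , 0.20107075, 0.109     ])]
stem [ 0.6255732  -0.01656694  0.12      ] [ 0.54931342 -0.04678366  0.124     ] [ 0.48789253 -0.06902747  0.124     ]
grip [ 0.51860297 -0.05790556  0.124     ] 0.1146800422531196
valve 0.2519056674622254
valve 0.2732155796762583
boat [ 0.40011432 -0.28676185  0.046     ] [ 0.50897011 -0.37216611  0.046     ] 0.13835993531237015 -0.6652571624834098 w 0.04951453024936148 mid [ 0.45331452 -0.32850078  0.046     ]
```

```bash
cat >> h.py <<'E'
from scipy.spatial.transform import Rotation as Ro
YAW=.0956; BX=np.array([np.cos(YAW),np.sin(YAW),0]);BY=np.array([-BX[1],BX[0],0]);BED=np.array([.5677,.2287,.015]);STEM=BED+.035*BX-.25*BY
def down(yy):  # tool pointing down, y axis at yaw yy
    y=np.array([np.cos(yy),np.sin(yy),0]);z=np.array([0,0,-1.]);return np.c_[np.cross(y,z),y,z]
def go(p,R,s=None,lab=""):
    s=s or monitor.get_state();R0=np.array(s["eef_rot"])
    d=R0.T@(np.array(p)-s["ee_pos"])/.04; w=np.degrees(Ro.from_matrix(R0.T@R).as_rotvec())/5
    print(lab,"xyz",np.round(d,2),"w",np.round(w,2))
def grip(v,z):
    a=YAW+np.pi+v; g=STEM+.115*np.array([np.cos(a),np.sin(a),0]); g[2]=z; return g, down(a+np.pi/2-np.pi*0)
E
python3 - <<'E'
from h import *
for v in (.26,):
  g,R=grip(v,.2); print(g); go(g,R)
E
```

```text
[ 0.51859845 -0.05685513  0.2       ]
 xyz [11.13 -8.81  1.29] w [-0.02  0.    0.96]
```

{"method": "arm_command", "body": {"plan": [{"x":11.1,"y":-8.8,"z":0,"wz":0.96,"gripper":-0.2},{"x":11.1,"y":-8.8,"z":0,"wz":0.96,"gripper":-0.2},{"x":11.1,"y":-8.8,"z":0,"wz":0.96,"gripper":-0.2},{"x":11.1,"y":-8.8,"z":0,"wz":0.96,"gripper":-0.2},{"x":11.1,"y":-8.8,"z":0,"wz":0.96,"gripper":-0.2},{"x":11.1,"y":-8.8,"z":0,"wz":0.96,"gripper":-0.2},{"x":11.1,"y":-8.8,"z":0,"wz":0.96,"gripper":-0.2},{"x":11.1,"y":-8.8,"z":0,"wz":0.96,"gripper":-0.2}], "grip_force": 25}}

```text
validation failed for argument at $.pl...
```

{"method": "arm_command", "body": {"plan": [{"x":1.0,"y":-0.8,"z":0.0,"wx":0.0,"wy":0.0,"wz":0.96,"gripper":-0.2}], "grip_force": 25}}

```text
time_s: 0.22
ee_pos: [0.2861, -0.5218, 0.2509]
eef_rot: [[0.94, 0.341, -0.002], [0.341, -0.94, -0.001], [-0.002, 0.0, -1.0]]
ft_force: [1.7, 1.3, 1.0]
gripper_width: 0.0859
grip_force: 0.0
```

Run:
```python
from h import *
g,R=grip(.26,.2); go(g,R)
```

```text
xyz [ 9.43 -8.94  1.25] w [ 0.    0.02 -0.08]
```

{"method": "arm_command", "body": {"plan": [{"x":9.4,"y":-8.9,"z":0.0,"wx":0.0,"wy":0.0,"wz":0.0,"gripper":-0.2},{"x":9.4,"y":-8.9,"z":0.0,"wx":0.0,"wy":0.0,"wz":0.0,"gripper":-0.2},{"x":9.4,"y":-8.9,"z":0.0,"wx":0.0,"wy":0.0,"wz":0.0,"gripper":-0.2},{"x":9.4,"y":-8.9,"z":0.0,"wx":0.0,"wy":0.0,"wz":0.0,"gripper":-0.2},{"x":9.4,"y":-8.9,"z":0.0,"wx":0.0,"wy":0.0,"wz":0.0,"gripper":-0.2},{"x":9.4,"y":-8.9,"z":0.0,"wx":0.0,"wy":0.0,"wz":0.0,"gripper":-0.2},{"x":9.4,"y":-8.9,"z":0.0,"wx":0.0,"wy":0.0,"wz":0.0,"gripper":-0.2},{"x":9.4,"y":-8.9,"z":0.0,"wx":0.0,"wy":0.0,"wz":0.0,"gripper":-0.2}]}}

```text
time_s: 1.23
ee_pos: [0.5096, -0.0691, 0.2516]
eef_rot: [[0.937, 0.348, -0.0], [0.348, -0.937, -0.0], [-0.0, 0.0, -1.0]]
ft_force: [0.5, -1.4, -0.5]
gripper_width: 0.0552
grip_force: 0.0
```

Run:
```python
from h import *
g,R=grip(.26,.119); s=st();go(g,R)
```

```text
{'time_s': 1.225, 'ee_pos': [0.51, -0.069, 0.252], 'eef_rot': [[0.937, 0.348, -0.0], [0.348, -0.937, -0.0], [-0.0, 0.0, -1.0]], 'ft_force': [0.499, -1.356, -0.533], 'gripper_width': 0.055, 'grip_force': 0.0, 'joint_pos': [0.214, 0.271, -0.228, 1.825, 0.07, 1.054, -1.256]}
 xyz [ 0.32 -0.21  3.32] w [ 0.  0. -0.]
```

{"method": "arm_command", "body": {"plan": [{"x":0.32,"y":-0.21,"z":1.0,"wx":0.0,"wy":0.0,"wz":0.0,"gripper":-0.2},{"x":0.32,"y":-0.21,"z":2.0,"wx":0.0,"wy":0.0,"wz":0.0,"gripper":-0.2},{"x":0.32,"y":-0.21,"z":2.0,"wx":0.0,"wy":0.0,"wz":0.0,"gripper":-0.2}]}}

```text
time_s: 1.6
ee_pos: [0.516, -0.0583, 0.1692]
eef_rot: [[0.937, 0.349, -0.006], [0.349, -0.937, 0.0], [-0.006, -0.003, -1.0]]
ft_force: [-0.4, 0.1, 0.2]
gripper_width: 0.0554
grip_force: 0.0
```

Run:
```python
from h import *
g,R=grip(.26,.119); go(g,R)
a=save("side","s1.png")
cv2.imwrite("pics/s1b.png",cv2.resize(a[120:260,150:300,::-1],None,fx=4,fy=4,interpolation=cv2.INTER_CUBIC))
```

```text
xyz [ 0.08 -0.01  1.25] w [-0.03  0.07  0.01]
```

View pics/s1b.png

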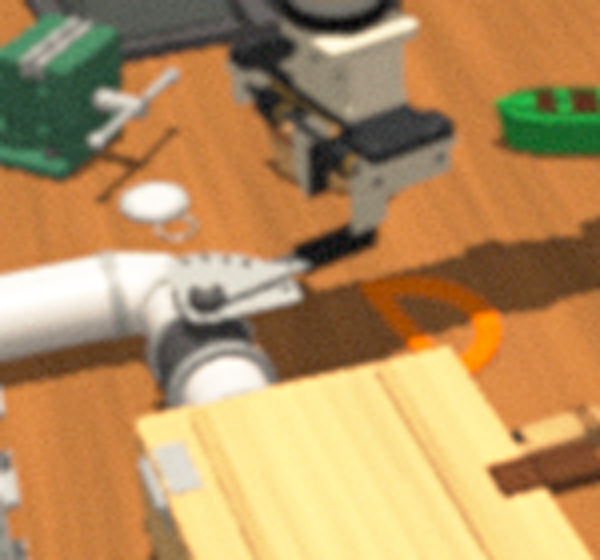

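The gripper is above the grip (crop px 340,247), with the fingers on either side of it. I'll descend and close.

{"method": "arm_command", "body": {"plan": [{"x":0.08,"y":0.0,"z":1.25,"wx":0.0,"wy":0.0,"wz":0.0,"gripper":-0.2},{"x":0.08,"y":0.0,"z":1.25,"wx":0.0,"wy":0.0,"wz":0.0,"gripper":-0.2},{"x":0.08,"y":0.0,"z":1.25,"wx":0.0,"wy":0.0,"wz":0.0,"gripper":1.0},{"x":0.08,"y":0.0,"z":1.25,"wx":0.0,"wy":0.0,"wz":0.0,"gripper":1.0},{"x":0.08,"y":0.0,"z":1.25,"wx":0.0,"wy":0.0,"wz":0.0,"gripper":1.0},{"x":0.08,"y":0.0,"z":1.25,"wx":0.0,"wy":0.0,"wz":0.0,"gripper":1.0},{"x":0.08,"y":0.0,"z":1.25,"wx":0.0,"wy":0.0,"wz":0.0,"gripper":1.0}]}}

```text
time_s: 2.52
ee_pos: [0.5215, -0.0576, 0.1222]
eef_rot: [[0.937, 0.349, 0.001], [0.349, -0.937, -0.0], [0.001, 0.001, -1.0]]
ft_force: [-1.8, -1.5, 6.7]
gripper_width: 0.0179
grip_force: 25.0
```

Run:
```python
from h import *
st()
g0,R0=grip(.26,.119); s=monitor.get_state()
for v in np.linspace(.26,.785,7)[1:]:
  g,R=grip(v,.119); go(g,R,s,round(v,2))
```

```text
{'time_s': 2.525, 'ee_pos': [0.522, -0.058, 0.122], 'eef_rot': [[0.937, 0.349, 0.001], [0.349, -0.937, -0.0], [0.001, 0.001, -1.0]], 'ft_force': [-1.833, -1.509, 6.736], 'gripper_width': 0.018, 'grip_force': 24.983, 'joint_pos': [0.171, 0.437, -0.216, 1.951, 0.132, 0.766, -1.335]}
0.35 xyz [-0.05  0.21  0.08] w [ 0.01 -0.01 -1.  ]
0.44 xyz [-0.02  0.46  0.08] w [ 0.01 -0.01 -2.  ]
0.52 xyz [0.04 0.7  0.08] w [ 0.01 -0.01 -3.  ]
0.61 xyz [0.11 0.94 0.08] w [ 0.01 -0.   -4.  ]
0.7 xyz [0.21 1.18 0.08] w [ 0.01 -0.   -5.01]
0.78 xyz [0.32 1.4  0.08] w [ 0.01 -0.   -6.01]
```

{"method": "arm_command", "body": {"plan": [{"x":0.01,"y":0.24,"z":0.0,"wx":0.0,"wy":0.0,"wz":-1.0,"gripper":1.0},{"x":0.04,"y":0.48,"z":0.0,"wx":0.0,"wy":0.0,"wz":-2.0,"gripper":1.0},{"x":0.1,"y":0.72,"z":0.0,"wx":0.0,"wy":0.0,"wz":-3.0,"gripper":1.0},{"x":0.17,"y":0.96,"z":0.0,"wx":0.0,"wy":0.0,"wz":-4.0,"gripper":1.0},{"x":0.27,"y":1.2,"z":0.0,"wx":0.0,"wy":0.0,"wz":-5.0,"gripper":1.0},{"x":0.38,"y":1.43,"z":0.0,"wx":0.0,"wy":0.0,"wz":-6.0,"gripper":1.0},{"x":0.38,"y":1.43,"z":0.0,"wx":0.0,"wy":0.0,"wz":-6.0,"gripper":1.0},{"x":0.38,"y":1.43,"z":0.0,"wx":0.0,"wy":0.0,"wz":-6.0,"gripper":1.0}]}}

```text
time_s: 3.52
ee_pos: [0.5562, -0.1051, 0.1223]
eef_rot: [[0.637, 0.771, 0.001], [0.771, -0.637, 0.0], [0.001, 0.001, -1.0]]
ft_force: [-0.2, 1.9, 4.2]
gripper_width: 0.0181
grip_force: 25.0
```

Run:
```python
from h import *
s=st(); d=np.array(s["ee_pos"])-STEM; R=np.array(s["eef_rot"])
print("by pos",np.arctan2(d@-BY,d@-BX),np.linalg.norm(d[:2]),"by rot",np.arctan2(-R[1,0]*1,-R[0,0])-YAW-np.pi)
```

```text
{'time_s': 3.525, 'ee_pos': [0.556, -0.105, 0.122], 'eef_rot': [[0.637, 0.771, 0.001], [0.771, -0.637, 0.0], [0.001, 0.001, -1.0]], 'ft_force': [-0.225, 1.868, 4.2], 'gripper_width': 0.018, 'grip_force': 25.047, 'joint_pos': [0.336, 0.506, -0.337, 1.844, 0.219, 0.826, -0.802]}
by pos 0.8034624706220893 0.11282627149947216 by rot -5.498556410666749
```

{"method": "arm_command", "body": {"plan": [{"x":0.0,"y":0.0,"z":0.0,"wx":0.0,"wy":0.0,"wz":0.0,"gripper":-0.2},{"x":0.0,"y":0.0,"z":0.0,"wx":0.0,"wy":0.0,"wz":0.0,"gripper":-0.2},{"x":0.0,"y":0.0,"z":0.0,"wx":0.0,"wy":0.0,"wz":0.0,"gripper":-0.2},{"x":0.0,"y":0.0,"z":-1.2,"wx":0.0,"wy":0.0,"wz":0.0,"gripper":-0.2},{"x":0.0,"y":0.0,"z":-2.7,"wx":0.0,"wy":0.0,"wz":0.0,"gripper":-0.2},{"x":0.0,"y":0.0,"z":-2.7,"wx":0.0,"wy":0.0,"wz":0.0,"gripper":-0.2}]}}

```text
time_s: 4.28
ee_pos: [0.558, -0.1057, 0.2345]
eef_rot: [[0.638, 0.77, 0.008], [0.77, -0.638, -0.001], [0.004, 0.007, -1.0]]
ft_force: [0.2, -0.7, -0.2]
gripper_width: 0.0553
grip_force: 0.0
```

```bash
cat >> h.py <<'E'
HINGE=BED+.115*BX; HINGE[2]=.09
def lid(th,t,r=.258,up=0):
    t=np.radians(t); z=np.sin(t)*BX-np.cos(t)*np.array([0,0,1]); R=np.c_[np.cross(BY,z),BY,z]
    g=HINGE+r*(-np.cos(th)*BX+[0,0,np.sin(th)])+.01*(np.sin(th)*BX+[0,0,np.cos(th)])
    return g-(.006+up)*z, R
E
python3 - <<'E'
from h import *
st(); p,R=lid(0,20,up=.1); print(p); go(p,R)
a=save("top","t2.png")
cv2.imwrite("pics/t2b.png",cv2.resize(a[110:230,130:400,::-1],None,fx=2.95,fy=2.95,interpolation=cv2.INTER_CUBIC))
E
```

```text
{'time_s': 4.275, 'ee_pos': [0.558, -0.106, 0.235], 'eef_rot': [[0.638, 0.77, 0.008], [0.77, -0.638, -0.001], [0.004, 0.007, -1.0]], 'ft_force': [0.248, -0.683, -0.219], 'gripper_width': 0.055, 'grip_force': 0.0, 'joint_pos': [0.364, 0.383, -0.367, 1.721, 0.156, 1.057, -0.745]}
[0.38926438 0.2115894  0.19960742]
 xyz [ 3.42 -8.31  0.83] w [ -4.61  -1.87 -26.69]
```

View pics/t2b.png

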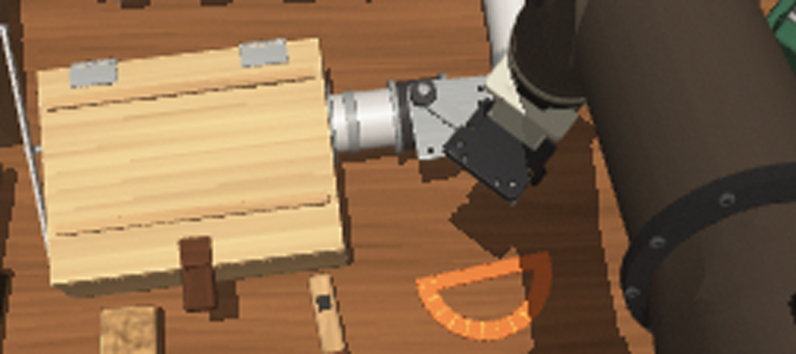

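The lever now points at about 45° (crop px 425,95 towards 500,180). Next is the pull.

{"method": "arm_command", "body": {"plan": [{"x":3.4,"y":-8.3,"z":-0.3,"wx":0.0,"wy":0.0,"wz":-14.0,"gripper":-0.2},{"x":3.4,"y":-8.3,"z":-0.3,"wx":0.0,"wy":0.0,"wz":-14.0,"gripper":-0.2},{"x":3.4,"y":-8.3,"z":-0.3,"wx":0.0,"wy":0.0,"wz":-14.0,"gripper":-0.2},{"x":3.4,"y":-8.3,"z":-0.3,"wx":0.0,"wy":0.0,"wz":-14.0,"gripper":-0.2},{"x":3.4,"y":-8.3,"z":-0.3,"wx":0.0,"wy":0.0,"wz":-14.0,"gripper":-0.2},{"x":3.4,"y":-8.3,"z":-0.3,"wx":0.0,"wy":0.0,"wz":-14.0,"gripper":-0.2},{"x":3.4,"y":-8.3,"z":-0.3,"wx":0.0,"wy":0.0,"wz":-14.0,"gripper":-0.2},{"x":3.4,"y":-8.3,"z":-0.3,"wx":0.0,"wy":0.0,"wz":-14.0,"gripper":-0.2}]}}

```text
time_s: 5.32
ee_pos: [0.3856, 0.2104, 0.2406]
eef_rot: [[-0.506, 0.863, -0.002], [0.863, 0.506, -0.001], [0.0, -0.002, -1.0]]
ft_force: [-0.6, 0.0, 0.6]
gripper_width: 0.055
grip_force: 0.0
```

Run:
```python
from h import *
st(); p,R=lid(0,20,up=.1); go(p,R)
```

```text
{'time_s': 5.325, 'ee_pos': [0.386, 0.21, 0.241], 'eef_rot': [[-0.506, 0.863, -0.002], [0.863, 0.506, -0.001], [0.0, -0.002, -1.0]], 'ft_force': [-0.623, 0.015, 0.575], 'gripper_width': 0.055, 'grip_force': 0.0, 'joint_pos': [0.06, 0.238, -0.795, 1.966, 0.198, 1.018, -0.296]}
 xyz [-0.02  0.1   1.03] w [ -2.29  -3.58 -12.87]
```

{"method": "arm_command", "body": {"plan": [{"x":0.0,"y":0.1,"z":0.5,"wx":-2.3,"wy":-3.6,"wz":-12.9,"gripper":-0.2},{"x":0.0,"y":0.1,"z":0.5,"wx":-2.3,"wy":-3.6,"wz":-12.9,"gripper":-0.2},{"x":0.0,"y":0.1,"z":0.5,"wx":-2.3,"wy":-3.6,"wz":-12.9,"gripper":-0.2},{"x":0.0,"y":0.1,"z":0.5,"wx":-2.3,"wy":-3.6,"wz":-12.9,"gripper":-0.2},{"x":0.0,"y":0.1,"z":0.5,"wx":-2.3,"wy":-3.6,"wz":-12.9,"gripper":-0.2},{"x":0.0,"y":0.1,"z":0.5,"wx":-2.3,"wy":-3.6,"wz":-12.9,"gripper":-0.2},{"x":0.0,"y":0.1,"z":0.5,"wx":-2.3,"wy":-3.6,"wz":-12.9,"gripper":-0.2},{"x":0.0,"y":0.1,"z":0.5,"wx":-2.3,"wy":-3.6,"wz":-12.9,"gripper":-0.2}]}}

```text
time_s: 6.32
ee_pos: [0.3897, 0.2114, 0.2211]
eef_rot: [[-0.935, -0.093, 0.343], [-0.088, 0.996, 0.032], [-0.345, -0.0, -0.939]]
ft_force: [0.0, -0.3, 0.2]
gripper_width: 0.0553
grip_force: 0.0
```

Run:
```python
from h import *
st(); p,R=lid(0,20,up=.0); go(p,R)
```

```text
{'time_s': 6.325, 'ee_pos': [0.39, 0.211, 0.221], 'eef_rot': [[-0.935, -0.093, 0.343], [-0.088, 0.996, 0.032], [-0.345, -0.0, -0.939]], 'ft_force': [0.011, -0.325, 0.186], 'gripper_width': 0.055, 'grip_force': 0.0, 'joint_pos': [0.125, 0.116, -0.956, 2.218, 0.55, 0.658, 0.443]}
 xyz [0.2  0.01 3.  ] w [-0.01  0.04 -0.02]
```

{"method": "arm_command", "body": {"plan": [{"x":0.2,"y":0.0,"z":1.0,"wx":0.0,"wy":0.0,"wz":0.0,"gripper":-0.2},{"x":0.2,"y":0.0,"z":2.0,"wx":0.0,"wy":0.0,"wz":0.0,"gripper":-0.2},{"x":0.2,"y":0.0,"z":3.0,"wx":0.0,"wy":0.0,"wz":0.0,"gripper":-0.2},{"x":0.2,"y":0.0,"z":3.0,"wx":0.0,"wy":0.0,"wz":0.0,"gripper":-0.2},{"x":0.2,"y":0.0,"z":3.0,"wx":0.0,"wy":0.0,"wz":0.0,"gripper":1.0},{"x":0.2,"y":0.0,"z":3.0,"wx":0.0,"wy":0.0,"wz":0.0,"gripper":1.0},{"x":0.2,"y":0.0,"z":3.0,"wx":0.0,"wy":0.0,"wz":0.0,"gripper":1.0},{"x":0.2,"y":0.0,"z":3.0,"wx":0.0,"wy":0.0,"wz":0.0,"gripper":1.0}]}}

```text
time_s: 7.32
ee_pos: [0.4242, 0.2147, 0.1076]
eef_rot: [[-0.933, -0.095, 0.347], [-0.09, 0.995, 0.031], [-0.348, -0.002, -0.937]]
ft_force: [-2.4, -5.8, 9.4]
gripper_width: 0.0318
grip_force: 25.0
```

Run:
```python
from h import *
s=st(); p,R=lid(0,20,up=.0); go(p,R)
off=np.array(s["ee_pos"])-p; print(off)
for i in range(1,9):
    th=.74*i/8; p,R=lid(th,20-20*i/8); go(p+off,R,s,round(th,2))
```

```text
{'time_s': 7.325, 'ee_pos': [0.424, 0.215, 0.108], 'eef_rot': [[-0.933, -0.095, 0.347], [-0.09, 0.995, 0.031], [-0.348, -0.002, -0.937]], 'ft_force': [-2.358, -5.802, 9.416], 'gripper_width': 0.032, 'grip_force': 25.001, 'joint_pos': [-0.133, 0.378, -0.73, 2.311, 1.125, 0.532, -0.118]}
 xyz [0.04 0.01 0.04] w [-0.02  0.07  0.01]
[ 0.00093879 -0.00015392  0.00193608]
0.09 xyz [-0.26 -0.   -0.54] w [-0.02  0.57  0.01]
0.18 xyz [-0.57 -0.   -1.05] w [-0.02  1.07  0.01]
0.28 xyz [-0.93 -0.   -1.54] w [-0.02  1.57  0.01]
0.37 xyz [-1.33 -0.   -1.98] w [-0.02  2.07  0.  ]
0.46 xyz [-1.76 -0.01 -2.39] w [-0.02  2.57  0.  ]
0.55 xyz [-2.24 -0.01 -2.76] w [-0.02  3.07  0.  ]
0.65 xyz [-2.75 -0.01 -3.09] w [-0.02  3.57  0.  ]
0.74 xyz [-3.28 -0.01 -3.36] w [-0.02  4.07  0.  ]
```

{"method": "arm_command", "body": {"plan": [{"x":-0.26,"y":0.0,"z":-0.54,"wx":0.0,"wy":0.5,"wz":0.0,"gripper":1.0},{"x":-0.57,"y":0.0,"z":-1.05,"wx":0.0,"wy":1.0,"wz":0.0,"gripper":1.0},{"x":-0.93,"y":0.0,"z":-1.54,"wx":0.0,"wy":1.5,"wz":0.0,"gripper":1.0},{"x":-1.33,"y":0.0,"z":-1.98,"wx":0.0,"wy":2.0,"wz":0.0,"gripper":1.0},{"x":-1.76,"y":0.0,"z":-2.39,"wx":0.0,"wy":2.5,"wz":0.0,"gripper":1.0},{"x":-2.24,"y":0.0,"z":-2.76,"wx":0.0,"wy":3.0,"wz":0.0,"gripper":1.0},{"x":-2.75,"y":0.0,"z":-3.09,"wx":0.0,"wy":3.5,"wz":0.0,"gripper":1.0},{"x":-3.28,"y":0.0,"z":-3.36,"wx":0.0,"wy":4.0,"wz":0.0,"gripper":1.0}]}}

```text
time_s: 8.32
ee_pos: [0.4995, 0.2219, 0.2787]
eef_rot: [[-0.995, -0.097, 0.002], [-0.097, 0.995, -0.002], [-0.001, -0.002, -1.0]]
ft_force: [3.4, -2.3, -6.3]
gripper_width: 0.0317
grip_force: 25.0
```

Run:
```python
from h import *
s=st(); p,R=lid(.74,0); go(p,R)
save("side","s3.png")
for i in range(1,9):
    th=.74+.74*i/8; p,R=lid(th,-20*i/8); go(p,R,s,round(th,2))
```

```text
{'time_s': 8.325, 'ee_pos': [0.499, 0.222, 0.279], 'eef_rot': [[-0.995, -0.097, 0.002], [-0.097, 0.995, -0.002], [-0.001, -0.002, -1.0]], 'ft_force': [3.388, -2.311, -6.315], 'gripper_width': 0.032, 'grip_force': 24.997, 'joint_pos': [0.174, 0.452, -0.973, 1.672, 0.396, 1.229, 0.78]}
 xyz [0.01 0.01 0.03] w [-0.02  0.02  0.01]
0.83 xyz [-0.44  0.01 -0.37] w [-0.03  0.52  0.01]
0.93 xyz [-0.92  0.   -0.73] w [-0.03  1.02  0.01]
1.02 xyz [-1.43  0.   -1.05] w [-0.03  1.52  0.01]
1.11 xyz [-1.97  0.   -1.31] w [-0.03  2.02  0.01]
1.2 xyz [-2.54  0.   -1.53] w [-0.03  2.52  0.01]
1.29 xyz [-3.11 -0.   -1.7 ] w [-0.03  3.02  0.01]
1.39 xyz [-3.71 -0.   -1.81] w [-0.03  3.52  0.01]
1.48 xyz [-4.31 -0.   -1.86] w [-0.03  4.02  0.01]
```

View pics/s3.png

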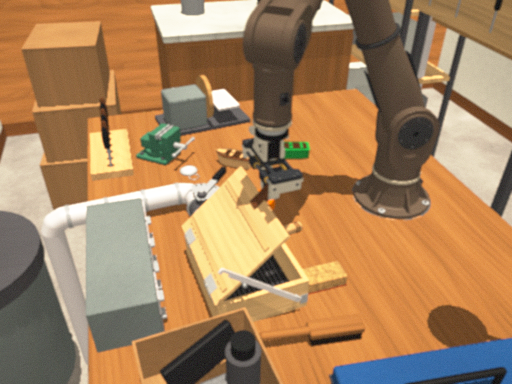

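The lid is held half open (around px 240,225) with the stay riding on its pin. I'll continue.

{"method": "arm_command", "body": {"plan": [{"x":-0.44,"y":0.0,"z":-0.37,"wx":0.0,"wy":0.5,"wz":0.0,"gripper":1.0},{"x":-0.92,"y":0.0,"z":-0.73,"wx":0.0,"wy":1.0,"wz":0.0,"gripper":1.0},{"x":-1.43,"y":0.0,"z":-1.05,"wx":0.0,"wy":1.5,"wz":0.0,"gripper":1.0},{"x":-1.97,"y":0.0,"z":-1.31,"wx":0.0,"wy":2.0,"wz":0.0,"gripper":1.0},{"x":-2.54,"y":0.0,"z":-1.53,"wx":0.0,"wy":2.5,"wz":0.0,"gripper":1.0},{"x":-3.11,"y":0.0,"z":-1.7,"wx":0.0,"wy":3.0,"wz":0.0,"gripper":1.0},{"x":-3.71,"y":0.0,"z":-1.81,"wx":0.0,"wy":3.5,"wz":0.0,"gripper":1.0},{"x":-4.22,"y":0.0,"z":-1.85,"wx":0.0,"wy":3.5,"wz":0.0,"gripper":1.0}]}}

```text
time_s: 9.38
ee_pos: [0.6683, 0.2382, 0.3537]
eef_rot: [[-0.95, -0.096, -0.296], [-0.091, 0.995, -0.03], [0.298, -0.001, -0.955]]
ft_force: [-0.9, -7.1, 0.8]
gripper_width: 0.0319
grip_force: 25.0
```

```bash
cat >> h.py <<'E'
def lang(s):
    g=np.array(s["ee_pos"])+.006*np.array(s["eef_rot"])[:,2]-HINGE; a,b=-g@BX,g[2]
    return np.arctan2(b,a)-np.arctan2(.01,.258), np.hypot(a,b)
E
python3 - <<'E'
from h import *
s=st(); print(lang(s))
for th in(1.47,1.44,1.41,1.39):
    p,R=lid(th,-17.5); go(p,R,s,th)
E
```

```text
{'time_s': 9.375, 'ee_pos': [0.668, 0.238, 0.354], 'eef_rot': [[-0.95, -0.096, -0.296], [-0.091, 0.995, -0.03], [0.298, -0.001, -0.955]], 'ft_force': [-0.86, -7.095, 0.831], 'gripper_width': 0.032, 'grip_force': 25.001, 'joint_pos': [-0.102, 0.85, -0.823, 0.764, 0.423, 1.951, 0.987]}
(np.float64(1.4710792734868672), np.float64(0.25841621433025086))
1.47 xyz [0.   0.   0.01] w [-0.01  0.03  0.  ]
1.44 xyz [0.18 0.   0.08] w [-0.01  0.03  0.  ]
1.41 xyz [0.36 0.   0.16] w [-0.01  0.03  0.  ]
1.39 xyz [0.48 0.   0.21] w [-0.01  0.03  0.  ]
```

{"method": "arm_command", "body": {"plan": [{"x":0.0,"y":0.0,"z":0.0,"wx":0.0,"wy":0.0,"wz":0.0,"gripper":1.0},{"x":0.0,"y":0.0,"z":0.0,"wx":0.0,"wy":0.0,"wz":0.0,"gripper":1.0},{"x":0.09,"y":0.0,"z":0.04,"wx":0.0,"wy":0.0,"wz":0.0,"gripper":1.0},{"x":0.18,"y":0.0,"z":0.08,"wx":0.0,"wy":0.0,"wz":0.0,"gripper":1.0},{"x":0.27,"y":0.0,"z":0.12,"wx":0.0,"wy":0.0,"wz":0.0,"gripper":1.0},{"x":0.36,"y":0.0,"z":0.16,"wx":0.0,"wy":0.0,"wz":0.0,"gripper":1.0},{"x":0.48,"y":0.0,"z":0.21,"wx":0.0,"wy":0.0,"wz":0.0,"gripper":1.0},{"x":0.48,"y":0.0,"z":0.21,"wx":0.0,"wy":0.0,"wz":0.0,"gripper":1.0}]}}

```text
time_s: 10.38
ee_pos: [0.6486, 0.2362, 0.3514]
eef_rot: [[-0.952, -0.094, -0.29], [-0.09, 0.996, -0.028], [0.292, -0.0, -0.957]]
ft_force: [7.6, -3.8, -0.1]
gripper_width: 0.0316
grip_force: 25.0
```

Run:
```python
from h import *
s=st(); print(lang(s))
a=save("side","s4.png")
cv2.imwrite("pics/s4b.png",cv2.resize(a[150:330,150:350,::-1],None,fx=3,fy=3,interpolation=cv2.INTER_CUBIC))
```

```text
{'time_s': 10.375, 'ee_pos': [0.649, 0.236, 0.351], 'eef_rot': [[-0.952, -0.094, -0.29], [-0.09, 0.996, -0.028], [0.292, -0.0, -0.957]], 'ft_force': [7.561, -3.835, -0.072], 'gripper_width': 0.032, 'grip_force': 25.001, 'joint_pos': [-0.069, 0.811, -0.84, 0.862, 0.403, 1.898, 0.959]}
(np.float64(1.3941028801513193), np.float64(0.25815905694708347))
```

View pics/s4b.png

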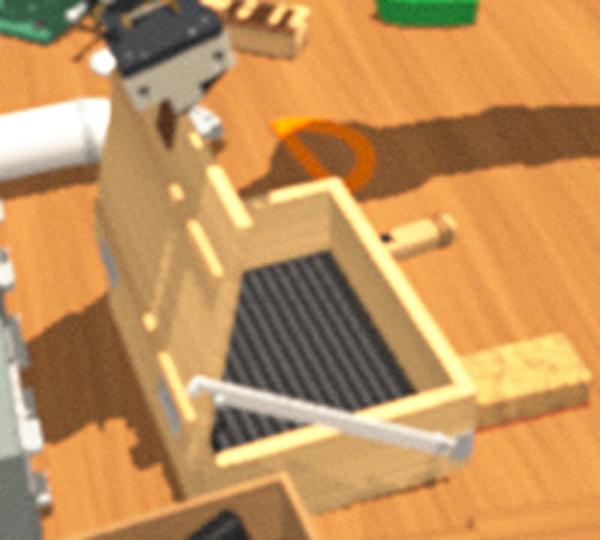

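The lid leans on the stay, whose notch is on the pin (crop px 198,385), and the +7.6 N reaction agrees. I'll release and rise.

{"method": "arm_command", "body": {"plan": [{"x":0.0,"y":0.0,"z":0.0,"wx":0.0,"wy":0.0,"wz":0.0,"gripper":-0.3},{"x":0.0,"y":0.0,"z":0.0,"wx":0.0,"wy":0.0,"wz":0.0,"gripper":-0.3},{"x":0.0,"y":0.0,"z":0.0,"wx":0.0,"wy":0.0,"wz":0.0,"gripper":-0.3},{"x":0.2,"y":0.0,"z":-0.65,"wx":0.0,"wy":0.0,"wz":0.0,"gripper":-0.3},{"x":0.44,"y":0.0,"z":-1.44,"wx":0.0,"wy":0.0,"wz":0.0,"gripper":-0.3},{"x":0.66,"y":0.0,"z":-2.1,"wx":0.0,"wy":0.0,"wz":0.0,"gripper":-0.3},{"x":1.5,"y":0.0,"z":-2.2,"wx":0.0,"wy":0.0,"wz":0.0,"gripper":-0.3},{"x":2.5,"y":0.0,"z":-2.2,"wx":0.0,"wy":0.0,"wz":0.0,"gripper":-0.3}]}}

```text
time_s: 11.42
ee_pos: [0.5785, 0.2292, 0.4659]
eef_rot: [[-0.952, -0.092, -0.291], [-0.087, 0.996, -0.029], [0.292, -0.002, -0.956]]
ft_force: [-0.5, -0.0, 0.4]
gripper_width: 0.0597
grip_force: 0.0
```

Run:
```python
from h import *
s=st()
a=save("side","s5.png");t=save("top","t5.png")
cv2.imwrite("pics/s5b.png",np.hstack([cv2.resize(a[130:330,150:350,::-1],(400,400)),cv2.resize(t[100:240,330:470,::-1],(400,400),interpolation=cv2.INTER_CUBIC)]))
p=np.array([.45,-.326,.3]);go(p,down(.906))
```

```text
{'time_s': 11.425, 'ee_pos': [0.578, 0.229, 0.466], 'eef_rot': [[-0.952, -0.092, -0.291], [-0.087, 0.996, -0.029], [0.292, -0.002, -0.956]], 'ft_force': [-0.507, -0.042, 0.406], 'gripper_width': 0.06, 'grip_force': 0.0, 'joint_pos': [-0.384, 0.556, -0.063, 0.896, -0.07, 1.97, 1.202]}
 xyz [  3.07 -13.57   5.31] w [-1.29 -3.24  8.69]
```

View pics/s5b.png

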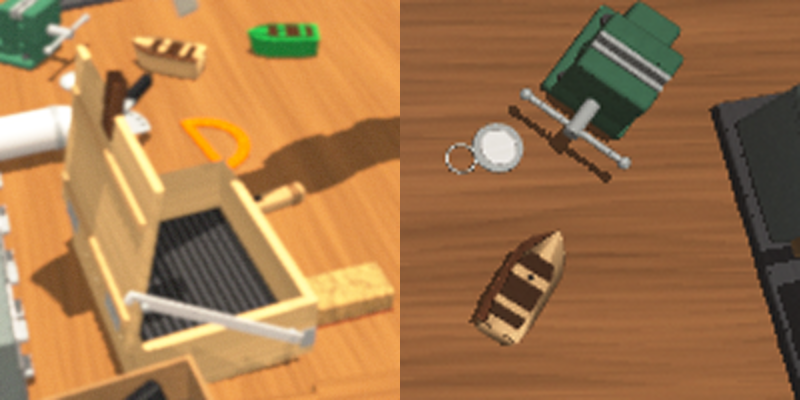

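The lid stands on its stay and the boat is in clear view at right-crop px (520,290). I'll zoom in on it for its deck outline.

Run:
```python
from h import *
t=cv2.imread("pics/t5.png")
cv2.imwrite("pics/b.png",cv2.resize(t[175:225,350:395],None,fx=12,fy=12,interpolation=cv2.INTER_CUBIC))
print(px("top",[.45,-.33,.046]),px("top",[.45,-.33,0]))
```

```text
(np.float64(374.3480224138983), np.float64(199.93752118156493)) (np.float64(369.60254419721804), np.float64(202.35015203703156))
```

View pics/b.png

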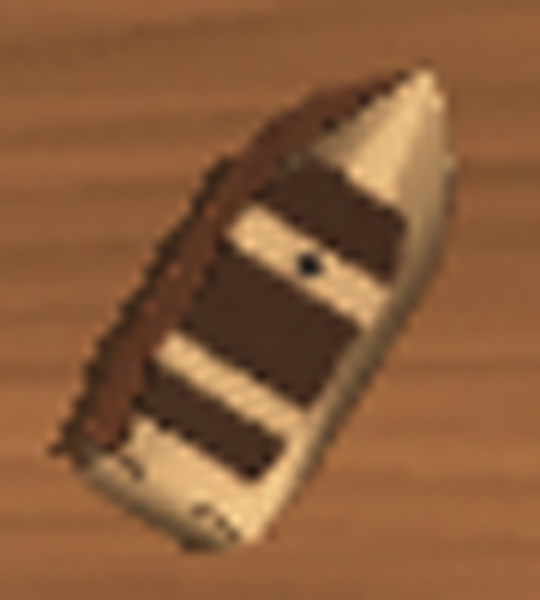

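The crop shows the bow at (425,72), the mast hole at (308,265), the straight starboard edge (250,540)–(420,270), and shadow on the left. The centre comes out at about (289,282).

Run:
```python
from h import *
W=lambda u,v:onz("top",350+u/12-.46,175+v/12-.46,.046)
m=W(289,282);b=W(425,72);h=W(308,265);e=W(420,270)-W(250,540)
print(m,b,h,np.linalg.norm(b-m),[np.arctan2(*(d[1::-1])) for d in(b-m,b-h,e)])
for q in((455,180),(420,270),(250,540)):print(W(*q)-m)
s=monitor.get_state()
p=m.copy();p[2]=.3;go(p,down(-.69+np.pi/2),s)
```

```text
[ 0.45607954 -0.32829595  0.046     ] [ 0.51127329 -0.36919018  0.046     ] [ 0.46045457 -0.33365757  0.046     ] 0.06869270260583393 [np.float64(-0.6376654614617723), np.float64(-0.6101910692159872), np.float64(-0.6294584219194016)]
[ 0.02599287 -0.04587207  0.        ]
[ 0.00229274 -0.03437754  0.        ]
[-0.06722673  0.01625249  0.        ]
 xyz [  2.93 -13.64   5.27] w [-1.33 -3.23  8.97]
```

{"method": "arm_command", "body": {"plan": [{"x":2.9,"y":-13.6,"z":5.3,"wx":-1.3,"wy":-3.2,"wz":8.9,"gripper":-1.0},{"x":2.9,"y":-13.6,"z":5.3,"wx":-1.3,"wy":-3.2,"wz":8.9,"gripper":-1.0},{"x":2.9,"y":-13.6,"z":5.3,"wx":-1.3,"wy":-3.2,"wz":8.9,"gripper":-1.0},{"x":2.9,"y":-13.6,"z":5.3,"wx":-1.3,"wy":-3.2,"wz":8.9,"gripper":-1.0},{"x":2.9,"y":-13.6,"z":5.3,"wx":-1.3,"wy":-3.2,"wz":8.9,"gripper":-1.0},{"x":2.9,"y":-13.6,"z":5.3,"wx":-1.3,"wy":-3.2,"wz":8.9,"gripper":-1.0},{"x":2.9,"y":-13.6,"z":5.3,"wx":-1.3,"wy":-3.2,"wz":8.9,"gripper":-1.0},{"x":2.9,"y":-13.6,"z":5.3,"wx":-1.3,"wy":-3.2,"wz":8.9,"gripper":-1.0}]}}

```text
time_s: 12.52
ee_pos: [0.4769, -0.239, 0.3222]
eef_rot: [[-0.776, 0.631, -0.007], [0.631, 0.776, -0.002], [0.004, -0.006, -1.0]]
ft_force: [1.0, 0.3, -0.5]
gripper_width: 0.0917
grip_force: 0.0
```

```bash
cat >> h.py <<'E'
BOAT=np.array([.456,-.328,0]);byaw=-.633
GB=BOAT-.005*np.array([np.cos(byaw),np.sin(byaw),0]); RB=down(byaw+np.pi/2)
E
python3 - <<'E'
from h import *
st();go(GB+[0,0,.15],RB)
E
```

```text
{'time_s': 12.525, 'ee_pos': [0.477, -0.239, 0.322], 'eef_rot': [[-0.776, 0.631, -0.007], [0.631, 0.776, -0.002], [0.004, -0.006, -1.0]], 'ft_force': [0.968, 0.306, -0.496], 'gripper_width': 0.092, 'grip_force': 0.0, 'joint_pos': [0.161, 0.232, 0.252, 1.7, -0.056, 1.223, 1.313]}
 xyz [-0.89 -2.03  4.31] w [-0.07 -0.05 -0.57]
```

{"method": "arm_command", "body": {"plan": [{"x":-0.6,"y":-1.4,"z":1.0,"wx":-0.07,"wy":-0.05,"wz":-0.57,"gripper":-1.0},{"x":-0.89,"y":-2.03,"z":2.0,"wx":-0.07,"wy":-0.05,"wz":-0.57,"gripper":-1.0},{"x":-0.89,"y":-2.03,"z":3.5,"wx":-0.07,"wy":-0.05,"wz":-0.57,"gripper":-1.0},{"x":-0.89,"y":-2.03,"z":4.3,"wx":-0.07,"wy":-0.05,"wz":-0.57,"gripper":-1.0},{"x":-0.89,"y":-2.03,"z":4.3,"wx":-0.07,"wy":-0.05,"wz":-0.57,"gripper":-1.0},{"x":-0.89,"y":-2.03,"z":4.3,"wx":-0.07,"wy":-0.05,"wz":-0.57,"gripper":-1.0}]}}

```text
time_s: 13.28
ee_pos: [0.4531, -0.3239, 0.1524]
eef_rot: [[-0.806, 0.592, 0.001], [0.592, 0.806, -0.001], [-0.002, -0.0, -1.0]]
ft_force: [0.5, 0.3, -0.2]
gripper_width: 0.0919
grip_force: 0.0
```

Run:
```python
from h import *
st();go(GB+[0,0,.036],RB)
a=save("side","s6.png")
cv2.imwrite("pics/s6b.png",cv2.resize(a[110:200,170:330,::-1],None,fx=5,fy=5,interpolation=cv2.INTER_CUBIC))
```

```text
{'time_s': 13.275, 'ee_pos': [0.453, -0.324, 0.152], 'eef_rot': [[-0.806, 0.592, 0.001], [0.592, 0.806, -0.001], [-0.002, -0.0, -1.0]], 'ft_force': [0.507, 0.276, -0.218], 'gripper_width': 0.092, 'grip_force': 0.0, 'joint_pos': [0.336, 0.433, 0.256, 1.876, -0.142, 0.849, 1.6]}
 xyz [ 0.01 -0.04  2.91] w [-0.    0.02 -0.01]
```

View pics/s6b.png

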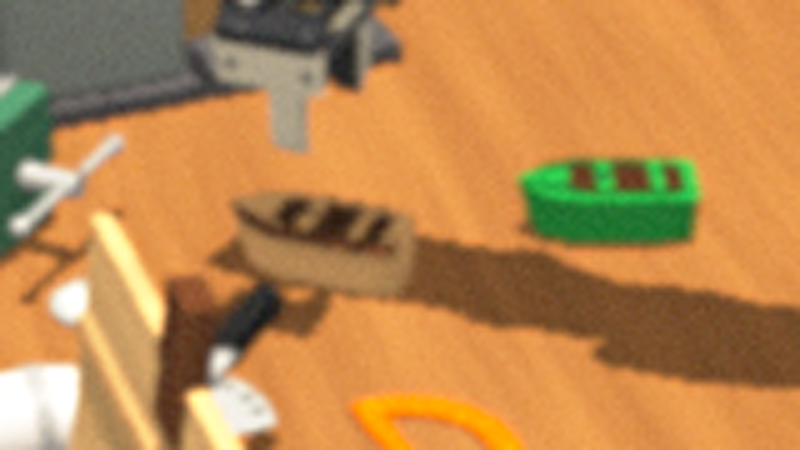

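The boat is below the hand, with its bow at (238,205) and stern at (412,215), and is clear of its neighbours. I'll descend and grip.

{"method": "arm_command", "body": {"plan": [{"x":0.0,"y":0.0,"z":1.0,"wx":0.0,"wy":0.0,"wz":0.0,"gripper":-1.0},{"x":0.0,"y":0.0,"z":2.0,"wx":0.0,"wy":0.0,"wz":0.0,"gripper":-1.0},{"x":0.0,"y":0.0,"z":2.9,"wx":0.0,"wy":0.0,"wz":0.0,"gripper":-1.0},{"x":0.0,"y":0.0,"z":2.9,"wx":0.0,"wy":0.0,"wz":0.0,"gripper":-1.0},{"x":0.0,"y":0.0,"z":2.9,"wx":0.0,"wy":0.0,"wz":0.0,"gripper":0.4},{"x":0.0,"y":0.0,"z":2.9,"wx":0.0,"wy":0.0,"wz":0.0,"gripper":0.4},{"x":0.0,"y":0.0,"z":2.9,"wx":0.0,"wy":0.0,"wz":0.0,"gripper":0.4},{"x":0.0,"y":0.0,"z":2.9,"wx":0.0,"wy":0.0,"wz":0.0,"gripper":0.4}], "grip_force": 20}}

```text
time_s: 14.32
ee_pos: [0.4523, -0.3244, 0.036]
eef_rot: [[-0.805, 0.593, 0.001], [0.593, 0.805, -0.002], [-0.001, -0.001, -1.0]]
ft_force: [-2.3, -1.5, 1.8]
gripper_width: 0.0564
grip_force: 1.1
```

{"method": "arm_command", "body": {"plan": [{"x":0.0,"y":0.0,"z":-0.5,"wx":0.0,"wy":0.0,"wz":0.0,"gripper":0.4},{"x":0.0,"y":0.0,"z":-1.5,"wx":0.0,"wy":0.0,"wz":0.0,"gripper":0.4},{"x":0.0,"y":0.0,"z":-2.5,"wx":0.0,"wy":0.0,"wz":0.0,"gripper":0.4},{"x":0.0,"y":0.0,"z":-3.5,"wx":0.0,"wy":0.0,"wz":0.0,"gripper":0.4},{"x":0.0,"y":0.0,"z":-4.5,"wx":0.0,"wy":0.0,"wz":0.0,"gripper":0.4},{"x":0.0,"y":0.0,"z":-5.2,"wx":0.0,"wy":0.0,"wz":0.0,"gripper":0.4}]}}

```text
time_s: 15.08
ee_pos: [0.4523, -0.3235, 0.2451]
eef_rot: [[-0.805, 0.593, 0.001], [0.593, 0.805, -0.001], [-0.001, 0.0, -1.0]]
ft_force: [0.9, -0.2, -2.0]
gripper_width: 0.0562
grip_force: 20.0
```

```bash
cat >> h.py <<'E'
def place(z): return BED*[1,1,0]-.03*BX+[0,0,z], down(YAW+np.pi/2)
E
python3 - <<'E'
from h import *
st();p,R=place(.24);print(p);go(p,R)
E
```

```text
{'time_s': 15.075, 'ee_pos': [0.452, -0.324, 0.245], 'eef_rot': [[-0.805, 0.593, 0.001], [0.593, 0.805, -0.001], [-0.001, 0.0, -1.0]], 'ft_force': [0.916, -0.183, -2.021], 'gripper_width': 0.056, 'grip_force': 19.984, 'joint_pos': [0.306, 0.33, 0.289, 1.772, -0.106, 1.054, 1.569]}
[0.53783699 0.22583637 0.24      ]
 xyz [ 6.42 12.33  0.12] w [-0.    0.01 -8.37]
```

{"method": "arm_command", "body": {"plan": [{"x":1.0,"y":1.0,"z":-0.5,"wx":0.0,"wy":0.0,"wz":-1.5,"gripper":0.4},{"x":6.4,"y":12.3,"z":-0.5,"wx":0.0,"wy":0.0,"wz":-8.4,"gripper":0.4},{"x":6.4,"y":12.3,"z":-0.5,"wx":0.0,"wy":0.0,"wz":-8.4,"gripper":0.4},{"x":6.4,"y":12.3,"z":-0.5,"wx":0.0,"wy":0.0,"wz":-8.4,"gripper":0.4},{"x":6.4,"y":12.3,"z":-0.5,"wx":0.0,"wy":0.0,"wz":-8.4,"gripper":0.4},{"x":6.4,"y":12.3,"z":-0.5,"wx":0.0,"wy":0.0,"wz":-8.4,"gripper":0.4},{"x":6.4,"y":12.3,"z":-0.5,"wx":0.0,"wy":0.0,"wz":-8.4,"gripper":0.4},{"x":6.4,"y":12.3,"z":-0.5,"wx":0.0,"wy":0.0,"wz":-8.4,"gripper":0.4}]}}

```text
time_s: 16.08
ee_pos: [0.5257, 0.1639, 0.2631]
eef_rot: [[-0.995, -0.098, -0.0], [-0.098, 0.995, -0.001], [0.0, -0.001, -1.0]]
ft_force: [1.2, -0.4, -2.6]
gripper_width: 0.0556
grip_force: 20.0
```

Run:
```python
from h import *
st();p,R=place(.24);go(p,R)
```

```text
{'time_s': 16.075, 'ee_pos': [0.526, 0.164, 0.263], 'eef_rot': [[-0.995, -0.098, -0.0], [-0.098, 0.995, -0.001], [0.0, -0.001, -1.0]], 'ft_force': [1.196, -0.371, -2.596], 'gripper_width': 0.056, 'grip_force': 19.983, 'joint_pos': [-0.331, 0.31, -0.089, 1.734, 0.031, 1.1, 1.239]}
 xyz [-0.45  1.51  0.58] w [-0.01 -0.    0.03]
```

{"method": "arm_command", "body": {"plan": [{"x":-0.45,"y":1.5,"z":0.0,"wx":0.0,"wy":0.0,"wz":0.0,"gripper":0.4},{"x":-0.45,"y":1.5,"z":0.5,"wx":0.0,"wy":0.0,"wz":0.0,"gripper":0.4},{"x":-0.45,"y":1.5,"z":1.3,"wx":0.0,"wy":0.0,"wz":0.0,"gripper":0.4},{"x":-0.45,"y":1.5,"z":2.2,"wx":0.0,"wy":0.0,"wz":0.0,"gripper":0.4},{"x":-0.45,"y":1.5,"z":3.1,"wx":0.0,"wy":0.0,"wz":0.0,"gripper":0.4},{"x":-0.45,"y":1.5,"z":4.0,"wx":0.0,"wy":0.0,"wz":0.0,"gripper":0.4},{"x":-0.45,"y":1.5,"z":4.6,"wx":0.0,"wy":0.0,"wz":0.0,"gripper":0.4},{"x":-0.45,"y":1.5,"z":5.0,"wx":0.0,"wy":0.0,"wz":0.0,"gripper":0.4}]}}

```text
time_s: 17.08
ee_pos: [0.5372, 0.2232, 0.0617]
eef_rot: [[-0.995, -0.098, -0.002], [-0.098, 0.995, -0.001], [0.002, -0.001, -1.0]]
ft_force: [0.2, -0.1, -1.9]
gripper_width: 0.0559
grip_force: 20.0
```

Run:
```python
from h import *
st();p,R=place(.051);go(p,R)
```

```text
{'time_s': 17.075, 'ee_pos': [0.537, 0.223, 0.062], 'eef_rot': [[-0.995, -0.098, -0.002], [-0.098, 0.995, -0.001], [0.002, -0.001, -1.0]], 'ft_force': [0.208, -0.072, -1.898], 'gripper_width': 0.056, 'grip_force': 19.984, 'joint_pos': [-0.419, 0.588, -0.095, 1.861, 0.082, 0.699, 1.108]}
 xyz [-0.02  0.07  0.27] w [-0.01 -0.02  0.03]
```

{"method": "arm_command", "body": {"plan": [{"x":0.0,"y":0.0,"z":0.12,"wx":0.0,"wy":0.0,"wz":0.0,"gripper":0.4},{"x":0.0,"y":0.0,"z":0.2,"wx":0.0,"wy":0.0,"wz":0.0,"gripper":0.4},{"x":0.0,"y":0.0,"z":0.27,"wx":0.0,"wy":0.0,"wz":0.0,"gripper":0.4},{"x":0.0,"y":0.0,"z":0.27,"wx":0.0,"wy":0.0,"wz":0.0,"gripper":0.4}]}}

```text
time_s: 17.58
ee_pos: [0.5381, 0.2236, 0.0527]
eef_rot: [[-0.995, -0.098, 0.0], [-0.098, 0.995, -0.0], [-0.0, -0.0, -1.0]]
ft_force: [0.5, -0.5, -1.5]
gripper_width: 0.056
grip_force: 20.0
```

{"method": "arm_command", "body": {"plan": [{"x":0.0,"y":0.0,"z":0.05,"wx":0.0,"wy":0.0,"wz":0.0,"gripper":0.4},{"x":0.0,"y":0.0,"z":0.1,"wx":0.0,"wy":0.0,"wz":0.0,"gripper":0.4},{"x":0.0,"y":0.0,"z":0.1,"wx":0.0,"wy":0.0,"wz":0.0,"gripper":0.4}]}}

```text
time_s: 17.95
ee_pos: [0.5385, 0.2237, 0.0504]
eef_rot: [[-0.995, -0.098, 0.002], [-0.098, 0.995, 0.0], [-0.002, 0.0, -1.0]]
ft_force: [-5.8, -2.8, 20.1]
gripper_width: 0.0556
grip_force: 20.0
```

Contact with the mat. I'll release (opening to 75 mm) and rise, moving away from the lid.

{"method": "arm_command", "body": {"plan": [{"x":0.0,"y":0.0,"z":-0.04,"wx":0.0,"wy":0.0,"wz":0.0,"gripper":0.4},{"x":0.0,"y":0.0,"z":-0.04,"wx":0.0,"wy":0.0,"wz":0.0,"gripper":-0.8},{"x":0.0,"y":0.0,"z":-0.04,"wx":0.0,"wy":0.0,"wz":0.0,"gripper":-0.8},{"x":0.0,"y":0.0,"z":-0.04,"wx":0.0,"wy":0.0,"wz":0.0,"gripper":-0.8},{"x":0.0,"y":0.0,"z":-0.8,"wx":0.0,"wy":0.0,"wz":0.0,"gripper":-0.8},{"x":0.2,"y":0.0,"z":-2.0,"wx":0.0,"wy":0.0,"wz":0.0,"gripper":-0.8},{"x":0.6,"y":0.0,"z":-3.3,"wx":0.0,"wy":0.0,"wz":0.0,"gripper":-0.8},{"x":1.2,"y":0.0,"z":-4.6,"wx":0.0,"wy":0.0,"wz":0.0,"gripper":-0.8}]}}

```text
time_s: 18.95
ee_pos: [0.4899, 0.2187, 0.2338]
eef_rot: [[-0.995, -0.098, 0.0], [-0.098, 0.995, -0.0], [-0.0, -0.0, -1.0]]
ft_force: [-0.0, 0.2, 0.2]
gripper_width: 0.0823
grip_force: 0.0
```

{"method": "arm_command", "body": {"plan": [{"x":1.2,"y":-1.0,"z":-1.5,"wx":0.0,"wy":0.0,"wz":0.0,"gripper":-0.8},{"x":2.0,"y":-2.5,"z":-2.5,"wx":0.0,"wy":0.0,"wz":0.0,"gripper":-0.8},{"x":2.0,"y":-4.0,"z":-2.5,"wx":0.0,"wy":0.0,"wz":0.0,"gripper":-0.8},{"x":2.0,"y":-5.5,"z":-2.5,"wx":0.0,"wy":0.0,"wz":0.0,"gripper":-0.8},{"x":2.0,"y":-7.0,"z":-2.5,"wx":0.0,"wy":0.0,"wz":0.0,"gripper":-0.8},{"x":2.0,"y":-8.5,"z":-2.5,"wx":0.0,"wy":0.0,"wz":0.0,"gripper":-0.8},{"x":2.0,"y":-10.0,"z":-2.5,"wx":0.0,"wy":0.0,"wz":0.0,"gripper":-0.8},{"x":2.0,"y":-10.0,"z":-2.5,"wx":0.0,"wy":0.0,"wz":0.0,"gripper":-0.8}]}}

```text
time_s: 19.95
ee_pos: [0.449, -0.1914, 0.3324]
eef_rot: [[-0.996, -0.092, -0.0], [-0.092, 0.996, -0.002], [0.0, -0.002, -1.0]]
ft_force: [-0.2, 0.8, 0.1]
gripper_width: 0.0827
grip_force: 0.0
```

Run:
```python
from h import *
st()
a=save("side","s7.png");t=save("top","t7.png")
cv2.imwrite("pics/f.png",np.hstack([cv2.resize(a[130:330,150:350,::-1],(400,400)),cv2.resize(t[90:260,120:290,::-1],(400,400),interpolation=cv2.INTER_CUBIC)]))
```

```text
{'time_s': 19.95, 'ee_pos': [0.449, -0.191, 0.332], 'eef_rot': [[-0.996, -0.092, -0.0], [-0.092, 0.996, -0.002], [0.0, -0.002, -1.0]], 'ft_force': [-0.193, 0.824, 0.086], 'gripper_width': 0.083, 'grip_force': 0.0, 'joint_pos': [0.095, 0.141, 0.228, 1.784, -0.032, 1.22, 1.995]}
```

View pics/f.png

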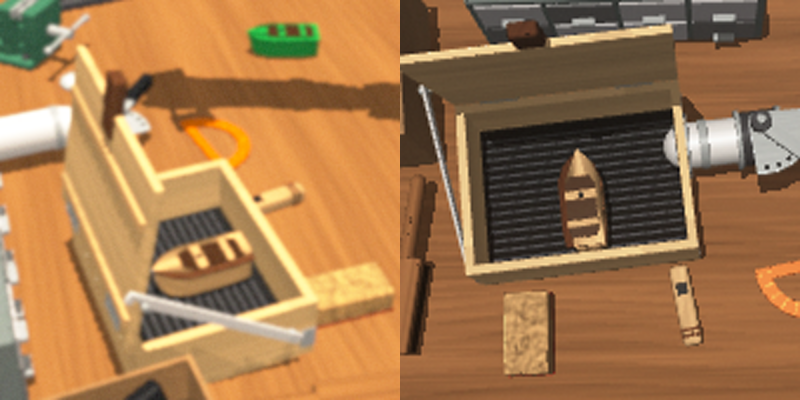

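The view shows the boat flat and upright on the mat (right half, px 580,200), the lid up on its stay, and the other things in place. I'll check the lever angle numerically, then hand in.

Run:
```python
from h import *
im=cv2.imread("pics/s7.png"); g=im.max(2)
m=(g<60).astype(np.uint8); n,l,S,c=cv2.connectedComponentsWithStats(m)
e=px("side",grip(.785,.113)[0]); print("expected",e)
for i in range(1,n):
    if np.hypot(*(c[i]-e))<25 and S[i,4]>15:
        q=onz("side",*c[i],.115)-STEM; print(c[i],S[i,4],"angle",np.arctan2(q@-BY,q@-BX),np.linalg.norm(q[:2]))
```

```text
expected (np.float64(220.08317486752557), np.float64(174.23300636345974))
[220.02898551 173.13043478] 69 angle 0.7978974626963923 0.11777463884891937
```

```bash
python3 -c "
from bench import hand_in; print(hand_in())"
```

```text
the job is handed in; nothing more can be done
None
```

I handed in the job with the lid propped on its stay, the boat upright on the mat, and the valve lever at about 0.80 rad (half open), though no verdict came back and I viewed 11 pictures, one over the limit of 10.

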